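Refit the heater knob and hold the outlet flap open

TASK

The small heater's outlet flap springs shut, and its turning knob has come off and lies in the tray. Fit the knob fully down onto the square spindle on top of the heater, turn it counter-clockwise (seen from above) to swing the flap open to 40 degrees, give or take 5, and finish still gripping the knob with the flap held steady there, so that I can dust the grille behind it. Move the flap only by the knob, without touching its panel, and leave everything else on the sideboard where it is.

Things in the scene. Friction and masses are not known exactly. Their poses are not given: they have to be found in the camera images.
- knob_centre (a point): centre (half-way up) of the loose knob, a grey upright bar 60 mm long (its x), 32 mm wide (y), 52 mm tall (z, up), 50 to 100 g. It stands on the tray's floor. A square bore 20 mm wide, sides parallel to the bar's, goes 24 mm up from the middle of its underside (26 mm below this point). Grip it across the 32 mm. Any of the four quarter turns fits the spindle.
- knob: the same knob; origin at the centre of its underside, same axes
- spindle_top (a point): top centre of the square steel spindle on the heater's top: 18 mm wide, sides along this point's x and y, upright, 22 mm tall above a round collar (36 mm wide, 6 mm thick) on which the knob rests: fully down, knob_centre is 4 mm above this point. Upper 8 mm taper to 11 mm. Turns with the flap (yaw = heater yaw + flap angle). Fitted knob has 7 degrees of play each way; the flap lags it.
- flap (a joint): opening angle of the flap, rad: 0 shut (where it starts), grows as the spindle turns counter-clockwise seen from above, 1.3 is the stop. A spring turns it shut with 0.08 N m when shut, 0.12 N m at 40 degrees (0.70 rad); let go, it snaps shut in well under a second.
- flap_panel: the flap's aluminium panel, 130 mm wide, 125 mm tall, 6 mm thick, upright across the outlet side of the heater, its top 16 mm below the collar's top. Origin on the spindle axis at the heater's underside level; the panel runs from 5 to 135 mm along its -y, 16 mm out along its +x.
- heater: compact fan heater, a pale box 120 mm deep (x), 180 mm wide (y), 170 mm tall, fixed to the sideboard. Origin at the centre of its underside; the outlet with the flap is on its +x side. The spindle axis is at (50, 70) mm in its x, y.
- tray: woven-look plastic tray, 220 mm (x) by 320 mm (y), fixed, walls 28 mm high and 5 mm thick, inner floor 5 mm above the sideboard; origin at the centre of its underside. Along its +x wall, inside, a spring clip holds a beige remote on edge, 50 mm high, its inner face 82 mm from the tray centre. The knob is in its -y half, the other loose things in its +y half.
- navy_remote: navy remote lying in the tray, 140 x 40 x 16 mm; origin under its centre, x along it. Leave alone.
- coaster: aluminium coaster lying in the tray, 76 mm diameter, 6 mm thick; origin under its centre. Leave alone.
- vase: little ceramic thimble vase standing in the tray, 40 mm diameter, 55 mm tall; origin under its centre. Leave alone.
- mug: white mug, 80 mm diameter, 90 mm tall; origin under its centre. Leave alone.
- mister: amber glass bottle, 64 mm diameter, 170 mm tall; origin under its centre. Leave alone.
- glasses_case: dark glasses case, 60 x 155 mm, 40 mm high; origin under its centre. Leave alone.

How it is judged:
On the way, in this order (a step that is already met when the one before it is completed fails the run):
1. the knob is fully down on the spindle, flap still (nearly) shut (z of knob_centre in the frame of spindle_top between -0.001 and 0.007 m and horizontal distance between knob_centre and spindle_top below 0.004 m and angle between knob_centre's own z axis and vertical below 0.08 rad and value of joint flap below 0.3 rad), for 0.2 s.
2. the flap is open 35 to 45 degrees, turned by the gripped knob (z of knob_centre in the frame of spindle_top between -0.001 and 0.007 m and horizontal distance between knob_centre and spindle_top below 0.004 m and angle between knob_centre's own z axis and vertical below 0.08 rad and value of joint flap between 0.610866 and 0.785399 rad and contact force between the fingers and knob above 2 N and contact force between flap_panel and anything else below 0.3 N), for 0.3 s.
At the end, for the whole second after the job is handed in: The knob is fully down on the spindle (within 3 mm of seated, within 4 mm of its axis, upright), the fingers grip it (over 2 N), the flap stands still at 35 to 45 degrees with nothing touching its panel, and every other loose thing is within 30 mm of where it was and upright (all of step 2 and velocity of joint flap between -0.1 and 0.1 rad/s and not (distance of navy_remote from where it was at the start of the episode above 0.03 m) and not (distance of coaster from where it was at the start of the episode above 0.03 m) and not (distance of vase from where it was at the start of the episode above 0.03 m) and not (distance of mug from where it was at the start of the episode above 0.03 m) and not (distance of mister from where it was at the start of the episode above 0.03 m) and not (distance of glasses_case from where it was at the start of the episode above 0.03 m) and not (angle between vase's own z axis and vertical above 0.5 rad) and not (angle between mug's own z axis and vertical above 0.5 rad) and not (angle between mister's own z axis and vertical above 0.5 rad)); the arm keeps its last pose, push and grip.
It fails at once if the robot touches the flap's panel (over 1 N) (contact force between any of the fingers, the arm and flap_panel above 1 N).
It fails at once if another loose thing is shifted more than 30 mm or tipped over (distance of any of navy_remote, coaster, vase, mug, mister, glasses_case from where it was at the start of the episode above 0.03 m or angle between any of vase, mug, mister's own z axis and vertical above 0.5 rad).
It also fails if it takes over 51 s, if anything falls off the work surface, if the arm or the gripper's body presses on something with over 40 N, if the wrist force passes 120 N, or if a joint passes its speed limit or range.

ROBOT

A 6-joint arm with a two-finger parallel gripper is mounted at the origin on the work surface. World frame = base frame: x ahead of the robot, y to its left, z up, the work surface at z = 0. Lengths are in m, angles in rad, forces in N, time in s.
With the tool pointing down it reaches from about 0.25 to 0.725 m from the base axis. Payload 4 kg.
Tool frame: the origin (TCP) lies on the front face of the gripper's body, between the roots of the fingers; the fingertips stand 73 mm ahead of it and the grasp point (between the pads) lies 54 mm ahead of it; z points along the fingers, y is the line along which they close (so a half turn about z gives the same grasp; the last joint's range is limited). The gripper opens to 85 mm and grips with 20 to 120 N. Pads are 22 mm wide; open, the fingers measure 114 mm over their backs; the gripper's body (76 mm by 85 mm) begins 54 mm behind the grasp point. The pads swing forward as they close: fully open they stand 13 mm farther back than shut.
Start: joints at [-1.166, 0.241, 0.005, 1.335, 0, 1.571], TCP at [0.197, -0.46, 0.304] pointing down, gripper open.
Joint ranges: [-2.72, 2.72], [-1.05, 1.87], [-1.09, 1.28], [-1.99, 2.15], [-1.42, 1.44], [-3.14, 3.14]. Speed limits (rad/s): [2.79, 2.79, 3.14, 3.14, 3.14, 3.14].

INTERFACE

Orientations are given as a unit quaternion [x, y, z, w].
In Python, from workcell import bot gives the robot as it stands. The module is installed in compiled form; this text tells all that it offers.
- The arm moves only by the tool step_arm, never from a script. Its argument "rows" is a list of rows, each a list of 2 entries, a list of its own where there are three numbers: the shift along the tool's x, y, z in mm, then the turn about the tool's z in degrees. A call has 1 to 12 rows; each row is the pose to reach, as a shift and turn from the pose commanded when the call began, along the tool's axes at that moment; what a row does not reach only later rows make up. A row lasts 1/8 s, in which the tool goes at most 62.5 mm and 10.7 degrees, less where a joint would pass 70% of its speed; a pose out of reach is approached as far as the arm can. A call with a gripper value outside its range is refused whole. "claw" is the gripper's target within -1 to 1 (shut at 1, half-way at 0, fully open at -1), set as the call begins (left out, the last holds). The fingers move at their own pace and stop on an object; the grip force is fixed at half the most. Time passes only in rows, so rows that repeat a pose let the fingers close. It gives the time, the measured TCP pose, the force, the opening and the grip force at its end, in the units of the state.
- bot.get_obs(): the state, without advancing time (a new reading comes with each control period).
- bot.camera(name): name is "scene" or "top" or "wrist"; returns (picture, depth): 400x640x3 uint8, red, green, blue; 400x640 float32, m along the optical axis (not along the pixel's ray), 0 where there is no reading.
- bot.camera_params(name): a dict with "fx", "fy", "cx", "cy" (pixels), "pose" (4x4, takes a point from camera to world coordinates). Camera axes: x right, y up, looking along -z (the intrinsics and any distortion apply to the point x, -y, -z); pixel columns grow to the right and rows downward; lengths in m; the calibration is good to about 2 mm. A picture is of the moment at which its call begins: read the wrist's pose just before it. camera_params takes no time and is no camera call; for the wrist camera it gives the pose at the moment of the call.
- bot.job_done(): hands the job in; it is judged then, once.
Trained networks look in the newest picture that a camera, given by its name, has taken for a name from the list of things; names that differ only in an ending like _2 or _b are one class to them, and where a whole thing is asked for, a point or a joint stands for the part that bears it (a point fixed in the world has none). Each returns a list of dicts, best first, with "score" (0 to 1); they miss things now and then, are a little off and sometimes report something else, mostly with a low value. They report only what shows in the picture. A call takes as long as a camera call.
- bot.trace(target, camera): "pixels" (400x640 bool, what is visible of it) and "uv" ([column, row] in pixels, amid what is visible of it).
The state is a dict: "clock": time; "joint_pos": joint angles; "joint_vel": joint speeds; "tau": joint torques, N m; "eef_pos": TCP position; "tool_rot": TCP orientation; "ft_force": force on the tool from outside, world axes, zero at the start; "ft_torque": the same for the moment, N m; "grip_width": finger opening in m; "grasp_force": force on a finger pad.
Only numpy, scipy, OpenCV 4.12 (cv2) and the standard library are available. Lean on these libraries where they do the work, as an engineer would, in place of code of your own. Each camera call takes 0.05 s, during which the arm holds its last target. There are 200 camera calls.

## Working session

There is one attempt and no reset: what is moved stays moved. The work goes in short steps, Python scripts to look and compute and a tool call to move; the robot and the scene stay as the last step left them, time stands still between calls to the robot, and variables do not carry over. Pictures are saved under pics/ and viewed, at most 10 in all, crops included, and the job is handed in when it is done.

Besides the shell and the picture viewer there is one more tool, called after "Emit:" by a JSON object that holds its "method" and its "body", one argument or row to a line. step_arm: Moves the arm, as the interface text tells. Its arguments: {"type":"object","properties":{"rows":{"type":"array"},"claw":{"type":"number"}},"required":["rows"]}

```bash
mkdir -p pics; cat > h.py <<'E'
import numpy as np, cv2
from scipy.spatial.transform import Rotation as R
from workcell import bot
def cloud(name):
    p=bot.camera_params(name); img,d=bot.camera(name)
    P=np.array(p['pose']); v,u=np.mgrid[0:400,0:640]
    c=np.stack([(u-p['cx'])/p['fx']*d,-(v-p['cy'])/p['fy']*d,-d],-1)
    return img,d,c@P[:3,:3].T+P[:3,3]
def rect(xy):
    (c,s,a)=cv2.minAreaRect((xy*1000).astype(np.float32)); return np.array(c).round(1),np.array(s).round(1),round(a,1)
E
python3 - <<'E'
from h import *
o=bot.get_obs(); print(o['eef_pos'],R.from_quat(o['tool_rot']).as_matrix().round(3).tolist(),o['clock'],o['grip_width'])
ims=[]
for n in ['scene','top']:
    img,d,X=cloud(n); cv2.imwrite(f'pics/{n}0.png',img[...,::-1]); print(n,bot.camera_params(n)['pose'].round(3).tolist(), bot.camera_params(n).keys(),bot.camera_params(n)['fx'])
    for t in ['knob','spindle_top','heater','tray']:
        for r in bot.trace(t,n)[:2]:
            m=r['pixels']&(d>0)
            if m.sum()<5: continue
            P=X[m]; zt=np.percentile(P[:,2],95)
            top=P[P[:,2]>zt-.006]
            print(n,t,round(r['score'],2),np.round(r['uv']),m.sum(),'ztop',zt.round(4),'rect top',*rect(top[:,:2]))
E
```

```text
[ 0.19674934 -0.45914851  0.30300686] [[0.919, 0.394, -0.001], [0.394, -0.919, 0.002], [-0.0, -0.002, -1.0]] 0.0 0.08533057527622025
scene [[-0.722, -0.519, 0.458, 1.319], [0.692, -0.532, 0.488, 0.785], [-0.009, 0.669, 0.743, 1.327], [0.0, 0.0, 0.0, 1.0]] dict_keys(['fx', 'fy', 'cx', 'cy', 'pose']) 504.0398982178485
scene knob 0.55 [280. 173.] 225 ztop 0.0593 rect top [ 540.7 -261.6] [62.5 31. ] 73.4
scene spindle_top 0.62 [357. 249.] 1024 ztop 0.1815 rect top [614.4 274.6] [30.1 41.1] 23.9
scene heater 0.81 [376. 244.] 3753 ztop 0.1739 rect top [570.5 210.3] [128.7 173.4] 0.0
scene tray 0.9 [280. 184.] 3417 ztop 0.0467 rect top [ 621.7 -221.1] [168.1 110.7] 76.0
top [[-0.005, 0.996, -0.085, 0.481], [-1.0, -0.005, 0.003, 0.028], [0.002, 0.085, 0.996, 1.412], [0.0, 0.0, 0.0, 1.0]] dict_keys(['fx', 'fy', 'cx', 'cy', 'pose']) 400.23225579096436
top knob 0.66 [404. 220.] 217 ztop 0.0609 rect top [ 538.5 -260.5] [56.8 31.4] 76.0
top knob 0.34 [373. 193.] 107 ztop 0.0621 rect top [ 614.1 -150.6] [20.5 21.3] 86.6
top spindle_top 0.55 [244. 188.] 249 ztop 0.1904 rect top [611.  275.9] [16.3 15.7] 1.2
top heater 0.59 [266. 212.] 2345 ztop 0.1748 rect top [566.1 205. ] [171.4 121.7] 89.7
top tray 0.94 [394. 208.] 4686 ztop 0.0466 rect top [ 657.2 -222.3] [145.6  28.6] 83.1
```

View pictures.

View pics/scene0.png

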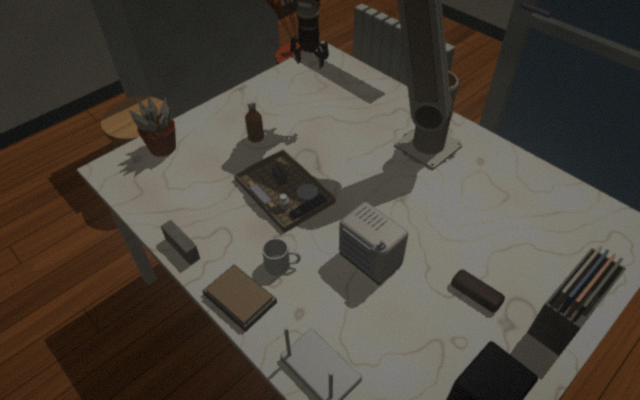

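View pics/top0.png

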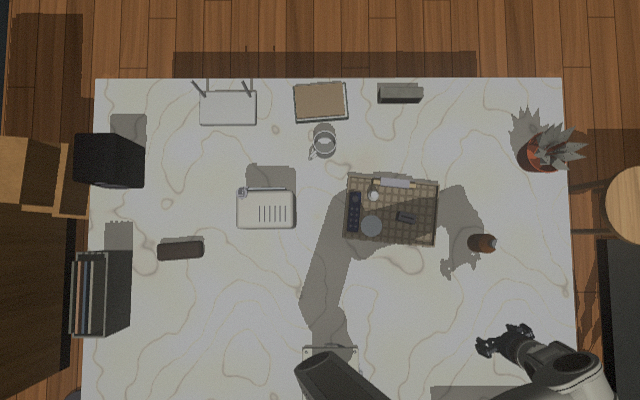

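Emit:
{"method": "step_arm", "body": {
  "rows": [
    [[20,-2,0],-3],
    [[70,-8,0],-10],
    [[130,-15,0],-18],
    [[190,-22,0],-26],
    [[250,-29,0],-33],
    [[310,-36,0],-40],
    [[360,-43,0],-47],
    [[385,-46,0],-51],
    [[393,-47,0],-51],
    [[393,-47,0],-51]
  ],
  "claw": -1
}}

```text
clock: 1.75
eef_pos: [0.5394, -0.2617, 0.3037]
tool_rot: [0.798, 0.603, -0.0, -0.0]
ft_force: [0.0, 0.6, -0.6]
grip_width: 0.0854
grasp_force: 0.0
```

```bash
python3 - <<'E'
from h import *
o=bot.get_obs(); print(o['eef_pos'],R.from_quat(o['tool_rot']).as_matrix().round(3).tolist(),o['clock'],o['joint_pos'].round(2) if hasattr(o['joint_pos'],'round') else o['joint_pos'])
img,d,X=cloud('wrist'); cv2.imwrite('pics/w1.png',img[...,::-1]); print(bot.camera_params('wrist')['pose'].round(3).tolist())
for t in ['knob','tray']:
  for r in bot.trace(t,'wrist')[:2]:
    m=r['pixels']&(d>0); P=X[m]
    if len(P)<5: continue
    zt=np.percentile(P[:,2],90); top=P[abs(P[:,2]-zt)<.006]
    print(t,r['score'],r['uv'],m.sum(),zt,np.median(top[:,2]),*rect(top[:,:2]))
E
```

```text
[ 0.53944206 -0.26167876  0.30369071] [[0.273, 0.962, -0.001], [0.962, -0.273, -0.0], [-0.0, -0.001, -1.0]] 1.75 [-0.45  0.44  0.29  1.42 -0.    1.4 ]
[[0.962, 0.261, 0.087, 0.56], [-0.275, 0.913, 0.3, -0.187], [-0.001, -0.313, 0.95, 0.374], [0.0, 0.0, 0.0, 1.0]]
knob 0.71 [315.3, 178.5] 2051 0.05829338627818803 0.057328779402847974 [ 536.5 -263.2] [60.6 32. ] 74.6
tray 0.88 [341.5, 140.6] 47107 0.0360740402158174 0.0375012746307172 [ 560.8 -227.4] [288.7 221.4] 83.8
tray 0.7 [270.0, 10.3] 3085 0.022711869053054147 0.02139127012967207 [ 555.5 -102.1] [ 26.7 139.9] 76.2
```

View pics/w1.png

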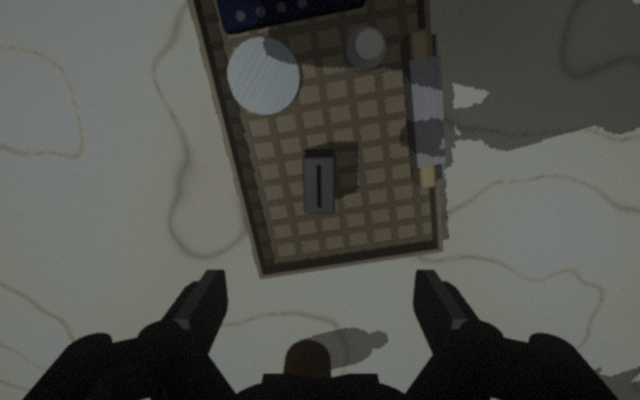

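Emit:
{"method": "step_arm", "body": {
  "rows": [
    [[-1,-1,30],0],
    [[-1,-1,75],0],
    [[-1,-1,120],0],
    [[-1,-1,160],0],
    [[-1,-1,190],0],
    [[-1,-1,208],0],
    [[-1,-1,216],0],
    [[-1,-1,216],0]
  ]
}}

```text
clock: 2.9
eef_pos: [0.5379, -0.2628, 0.088]
tool_rot: [0.798, 0.603, -0.0, -0.0]
ft_force: [-0.4, 0.1, -0.4]
grip_width: 0.0854
grasp_force: 0.0
```

Emit:
{"method": "step_arm", "body": {
  "rows": [
    [[0,0,0],0],
    [[0,0,0],0],
    [[0,0,0],0],
    [[0,0,0],0],
    [[0,0,0],0],
    [[0,0,0],0],
    [[0,0,0],0],
    [[0,0,0],0]
  ],
  "claw": 1
}}

```text
clock: 3.9
eef_pos: [0.539, -0.2625, 0.0887]
tool_rot: [0.798, 0.603, 0.0, 0.001]
ft_force: [0.1, 0.2, 5.8]
grip_width: 0.0313
grasp_force: 59.9
```

Emit:
{"method": "step_arm", "body": {
  "rows": [
    [[0,0,-15],0],
    [[0,0,-45],0],
    [[0,0,-90],0],
    [[0,0,-140],0],
    [[0,0,-190],0],
    [[0,0,-230],0],
    [[0,0,-255],0],
    [[0,0,-260],0]
  ]
}}

```text
clock: 4.9
eef_pos: [0.5387, -0.2625, 0.3503]
tool_rot: [0.798, 0.603, 0.001, 0.002]
ft_force: [-0.1, 0.2, -0.4]
grip_width: 0.0311
grasp_force: 59.5
```

Emit:
{"method": "step_arm", "body": {
  "rows": [
    [[20,-3,0],0],
    [[65,-9,0],-2],
    [[120,-16,0],-4],
    [[180,-24,0],-6],
    [[240,-31,0],-8],
    [[300,-39,0],-10],
    [[360,-47,0],-12],
    [[420,-55,0],-14],
    [[470,-61,0],-15.5],
    [[500,-65,0],-15.5],
    [[509,-66,0],-15.5],
    [[509,-66,0],-15.5]
  ]
}}

```text
clock: 6.4
eef_pos: [0.6128, 0.2459, 0.3464]
tool_rot: [0.709, 0.706, -0.001, -0.0]
ft_force: [0.9, 0.6, -1.4]
grip_width: 0.0313
grasp_force: 59.5
```

```bash
python3 - <<'E'
from h import *
o=bot.get_obs(); print(o['eef_pos'],R.from_quat(o['tool_rot']).as_matrix().round(3).tolist(),o['clock'],np.round(o['joint_pos'],2),o['grip_width'],o['grasp_force'])
for n in ['wrist','top','scene']:
  img,d,X=cloud(n); cv2.imwrite(f'pics/{n}2.png',img[...,::-1]); np.savez(f'{n}2.npz',img=img,d=d,X=X)
  for t in ['spindle_top','knob','heater']:
   for r in bot.trace(t,n)[:1]:
    m=r['pixels']&(d>0); P=X[m]
    if len(P)<5: continue
    print(n,t,round(r['score'],2),np.round(r['uv']),m.sum(),np.percentile(P[:,2],[5,50,95]).round(4))
    for lo,hi in [(.165,.173),(.173,.179),(.18,.194),(.192,.202),(.2,.3)]:
      q=P[(P[:,2]>lo)&(P[:,2]<hi)]
      if len(q)>15: print('  ',lo,hi,len(q),*rect(q[:,:2]),np.median(q,0).round(4))
E
```

```text
[0.6128256  0.24589102 0.34638598] [[0.004, 1.0, -0.003], [1.0, -0.004, -0.001], [-0.001, -0.003, -1.0]] 6.4 [ 0.38  0.58  0.63  1.62 -0.    1.96] 0.031331567601947725 59.50087167116024
wrist spindle_top 0.57 [319. 169.] 2091 [0.1608 0.1768 0.1911]
   0.165 0.173 30 [613.8 276.6] [29.8 37.3] 67.0 [0.6178 0.2903 0.1707]
   0.173 0.179 1245 [611.3 275.3] [35.7 39.9] 84.5 [0.6125 0.2766 0.1764]
   0.18 0.194 684 [608.9 275.4] [17.4 18.7] 0.5 [0.6088 0.2764 0.1904]
wrist knob 0.68 [320. 293.] 13397 [0.2792 0.3148 0.316 ]
   0.2 0.3 2020 [616.3 270.8] [15.4 39.4] 65.0 [0.6118 0.2739 0.2853]
wrist heater 0.94 [242. 192.] 19545 [0.1209 0.1703 0.177 ]
   0.165 0.173 15049 [566.3 217.9] [127.6 150.8] 0.6 [0.5421 0.2442 0.1703]
   0.173 0.179 1266 [611.5 275.2] [35.7 40.6] 84.4 [0.6125 0.2765 0.1764]
   0.18 0.194 684 [608.9 275.4] [17.4 18.7] 0.5 [0.6088 0.2764 0.1904]
   0.2 0.3 50 [597.4 267.6] [43.6 13.1] 32.2 [0.6072 0.2739 0.2647]
top spindle_top 0.3 [256. 189.] 86 [0.27   0.313  0.3189]
   0.2 0.3 33 [607.3 218.4] [15.9 35.4] 52.8 [0.6012 0.215  0.2889]
top knob 0.4 [252. 190.] 89 [0.27
[... 274 characters left out ...]
7  0.1781 0.1739]
scene spindle_top 0.64 [359. 252.] 1032 [0.0441 0.1163 0.1815]
   0.165 0.173 31 [629.6 229.3] [ 37.9 134.2] 20.1 [0.6213 0.2729 0.1697]
   0.173 0.179 55 [617.  274.6] [30.1 38.8] 20.9 [0.6215 0.2795 0.1764]
   0.18 0.194 50 [612.2 274.7] [23.4 25.1] 10.4 [0.6147 0.2783 0.1891]
scene knob 0.83 [377. 219.] 230 [0.267  0.2997 0.3185]
   0.2 0.3 110 [620.9 269.8] [16.7 38.1] 55.4 [0.6283 0.272  0.2815]
scene heater 0.73 [374. 249.] 3337 [0.0216 0.1495 0.1738]
   0.165 0.173 1029 [569.6 208.5] [129.5 180. ] 0.5 [0.5798 0.2332 0.1695]
   0.173 0.179 169 [569.7 215.8] [166.5 114.6] 82.0 [0.601  0.2487 0.1743]
   0.18 0.194 52 [612.1 275.6] [26.4 22.9] 89.6 [0.6143 0.2781 0.189 ]
```

View wrist2.

View pics/wrist2.png

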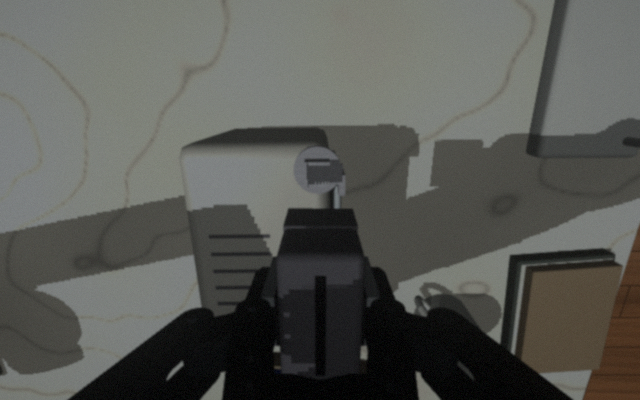

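```bash
python3 - <<'E'
from h import *
f=np.load('wrist2.npz');X=f['X'];d=f['d']
c=slice(130,200,5),slice(285,355,5)
print((X[c][...,2]*1000).round().astype(int))
# heater top edges (visible): yaw from +x and +y edges
E
```

```text
[[ 66  69  69  69  70  71  71  50   0  -1   1   0   0   0]
 [118 119 119 120 121 122 120 102  45  -2   0   0   0   2]
 [157 158 158 158 158 159 156 144 111   2  -1   0   1   2]
 [166 166 165 166 166 166 174 171 156  -1   1   1   1   0]
 [169 169 168 169 176 177 176 177 177 177   0   1 417  -1]
 [170 169 170 176 176 176 176 175 178 176 177   0   0   0]
 [170 170 176 176 186 185 185 186 187 175 176   0   1   0]
 [170 171 176 177 190 190 190 191 190 176 176 175   1   0]
 [170 170 177 177 190 191 190 191 190 177 176 177   1   0]
 [171 170 176 176 190 189 191 191 190 176 177 175   0   0]
 [417 170 170 177 190 190 191 190 191 177 177 175   0   1]
 [170 171 170 176 190 190 190 190 190 176 161 175   1   1]
 [170 170 170 170 171 177 176 177 176 155 160 175   2   1]
 [171 170 171 169 170 169 170 169 166 154 160 159  -1   0]]
```

```bash
cat > m.py <<'E'
from h import *
def feats(f,k):
    X=f['X'];Z=X[...,2]
    def comp(lo,hi,win):
        m=((Z>lo)&(Z<hi)); w=np.zeros_like(m); w[win]=1; m=(m&w).astype(np.uint8)
        m=cv2.morphologyEx(m,cv2.MORPH_OPEN,np.ones((3,3),np.uint8))
        n,l,s,c=cv2.connectedComponentsWithStats(m); i=1+s[1:,4].argmax(); return X[l==i]
    return comp
E
python3 - <<'E'
from m import *
f=np.load('wrist2.npz'); comp=feats(f,0)
s=comp(.187,.194,np.s_[130:220,280:360]); print('spindle',len(s),*rect(s[:,:2]),s.mean(0).round(4),np.percentile(s[:,:2],[2,98],axis=0).round(4).tolist())
c=comp(.1735,.18,np.s_[130:200,280:360]); print('collar',len(c),cv2.minEnclosingCircle((c[:,:2]*1000).astype(np.float32)),np.percentile(c[:,:2],[1,99],axis=0).round(4).tolist())
k=comp(.31,.32,np.s_[240:385,260:380]); print('knob',len(k),*rect(k[:,:2]),np.percentile(k[:,:2],[1,99],axis=0).round(4).tolist(),np.median(k[:,2]))
h=comp(.165,.174,np.s_[100:330,150:345]); print('heater',*rect(h[:,:2]),np.percentile(h[:,:2],[1,99],axis=0).round(4).tolist())
E
```

```text
spindle 635 [608.8 275.3] [17.2 18.4] 0.2 [0.6088 0.2756 0.1905] [[0.6004, 0.2669], [0.6174, 0.2843]]
collar 1253 ((612.9850463867188, 271.949951171875), 23.164518356323242) [[0.592, 0.2572], [0.6299, 0.2926]]
knob 11552 [611.7 246.7] [55.9 44.4] 89.6 [[0.5931, 0.2216], [0.6303, 0.274]] 0.3150286159098489
heater [559.6 217.4] [114.1 150. ] 0.6 [[0.5039, 0.1506], [0.6084, 0.2913]]
```

```bash
python3 - <<'E'
from h import *
a=cv2.imread('pics/wrist2.png')[130:230,260:380]
a=cv2.convertScaleAbs(a,alpha=1.7)
cv2.imwrite('pics/crop2.png',cv2.resize(a,None,fx=6,fy=6,interpolation=cv2.INTER_CUBIC)[:600])
E
```

```text
(no output)
```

View pics/crop2.png

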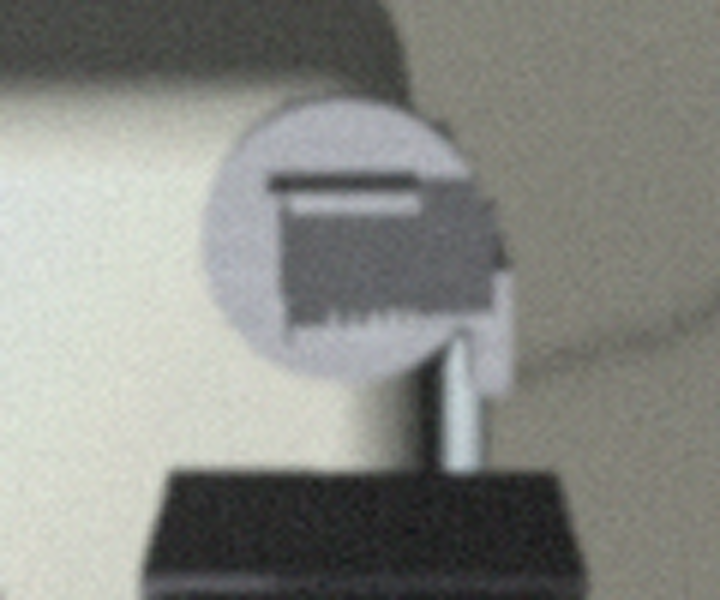

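```bash
python3 - <<'E'
from h import *
p=bot.camera_params('wrist');P=np.array(p['pose']);print(P[:3,3])
def ray(u,v,z):
    r=P[:3,:3]@np.array([(u-p['cx'])/p['fx'],-(v-p['cy'])/p['fy'],-1]); return (P[:3,3]+r*(z-P[2,3])/r[2]).round(4)
print('collar',ray(318.3,169.7,.1763)); print('col L,R',ray(260+203/6,169.7,.1763),ray(260+497/6,169.7,.1763),'col top',ray(318,130+95/6,.1763),'bot',ray(318,130+380/6,.1763))
print('spindle back edge L R',ray(260+267/6,130+180/6,.190),ray(260+418/6,130+180/6,.190))
print('knob bottom far edge',ray(260+172/6,208.3,.2627),ray(260+556/6,208.3,.2627)); print('knob top far edge',ray(260+145/6,226.6,.3147),ray(260+587/6,226.6,.3147))
# where would the TCP axis appear
print(bot.get_obs()['eef_pos'])
E
```

```text
[0.6132595  0.32364773 0.41867512]
collar [0.6117 0.2744 0.1763]
col L,R [0.5932 0.2746 0.1763] [0.6302 0.2743 0.1763] col top [0.6116 0.2923 0.1763] bot [0.6113 0.2559 0.1763]
spindle back edge L R [0.6021 0.2842 0.19  ] [0.6199 0.2841 0.19  ]
knob bottom far edge [0.5971 0.2723 0.2627] [0.6294 0.2721 0.2627]
knob top far edge [0.6007 0.2828 0.3147] [0.626  0.2827 0.3147]
[0.6136283  0.24514598 0.34804645]
```

```bash
python3 - <<'E'
from h import *
f=np.load('wrist2.npz');X=f['X']*1000
for v in list(range(206,270,4)): print(v,X[v,320].round(1),[X[v,c].round(1)[[0,2]].tolist() for c in (283,288,352,357,362)])
for n in ['top','scene']: print(n,bot.camera_params(n)['pose'][:3,3])
E
```

```text
206 [611.5 244.  168.3] [[582.0, 170.3], [585.9, 169.2], [653.7, 1.6], [660.6, 0.5], [667.4, -0.3]]
210 [611.9 273.9 267. ] [[612.5, 416.9], [596.3, 266.8], [627.4, 267.3], [660.6, 1.8], [667.5, 0.4]]
214 [611.9 273.7 272.3] [[581.8, 170.7], [597.0, 273.5], [626.9, 273.2], [660.9, 0.8], [667.7, 0.5]]
218 [611.9 273.7 277.8] [[581.5, 169.6], [597.5, 279.1], [626.4, 278.6], [661.1, 0.0], [667.9, 0.4]]
222 [611.9 273.9 283.4] [[581.5, 170.4], [598.0, 284.3], [625.9, 283.7], [661.1, 1.6], [668.1, 0.6]]
226 [612.  273.8 287.8] [[596.1, 287.1], [598.3, 287.1], [625.8, 285.8], [627.8, 287.0], [668.2, 0.8]]
230 [612.  273.7 292.2] [[596.1, 287.3], [598.8, 293.0], [625.3, 291.3], [661.6, 0.4], [668.5, 0.3]]
234 [612.  273.9 296.8] [[597.0, 295.5], [599.3, 297.8], [624.7, 297.8], [627.0, 294.3], [668.9, -1.0]]
238 [612. 274. 301.] [[597.5, 299.7], [599.6, 301.1], [624.4, 301.0], [626.5, 299.7], [669.0, 0.0]]
242 [612.  274.  304.9] [[598.0, 304.3], [600.1, 306.3], [624.1, 304.4], [626.0, 304.1], [669.4, -1.1]]
246 [612.  273.9 308. ] [[598.3, 307.0], [600.4, 309.4], [623.6, 308.9], [625.7, 307.3], [669.4, -0.2]]
250 [612.  273.7 311.2] [[598.8, 311.4], [600.7, 312.2], [623.4, 311.3], [625.2, 311.5], [627.9, 304.6]]
254 [612.  273.5 313.8] [[599.0, 313.2], [600.9, 314.5], [623.2, 313.7], [625.0, 313.5], [626.9, 312.3]]
258 [612.  272.8 315.6] [[599.1, 314.7], [600.8, 314.6], [623.2, 314.6], [625.0, 314.1], [626.7, 314.4]]
262 [612.  270.9 314.9] [[599.0, 314.5], [600.8, 314.3], [623.0, 316.3], [624.9, 315.2], [626.8, 313.8]]
266 [612.  269.5 315.2] [[599.1, 315.2], [600.7, 314.6], [623.3, 314.5], [625.0, 315.1], [626.7, 315.0]]
top [0.48136797 0.02787863 1.41206694]
scene [1.31865959 0.78452481 1.32724459]
```

Emit:
{"method": "step_arm", "body": {
  "rows": [
    [[8,-1,10],0],
    [[20,-2,25],0],
    [[28,-2.7,40],0],
    [[32,-2.7,52],0],
    [[32,-2.7,58],0],
    [[32,-2.7,58],0],
    [[32,-2.7,58],0]
  ]
}}

```text
clock: 7.88
eef_pos: [0.6114, 0.2772, 0.2907]
tool_rot: [0.709, 0.705, 0.001, 0.0]
ft_force: [0.4, -1.2, -0.4]
grip_width: 0.0311
grasp_force: 59.5
```

```bash
python3 - <<'E'
from h import *
o=bot.get_obs(); print(o['eef_pos'],R.from_quat(o['tool_rot']).as_matrix().round(3).tolist(),o['clock'],o['ft_force'])
img,d,X=cloud('wrist');cv2.imwrite('pics/w3.png',cv2.resize(cv2.convertScaleAbs(img[120:320,220:420,::-1],alpha=1.8),None,fx=3,fy=3,interpolation=cv2.INTER_CUBIC)); print(bot.get_obs()['eef_pos']); np.savez('w3.npz',X=X)
E
```

```text
[0.61135135 0.27722178 0.29065116] [[0.006, 1.0, 0.001], [1.0, -0.006, 0.0], [0.0, 0.001, -1.0]] 7.875 [ 0.36419559 -1.15194465 -0.36363635]
[0.61139664 0.27722352 0.29078952]
```

View pics/w3.png

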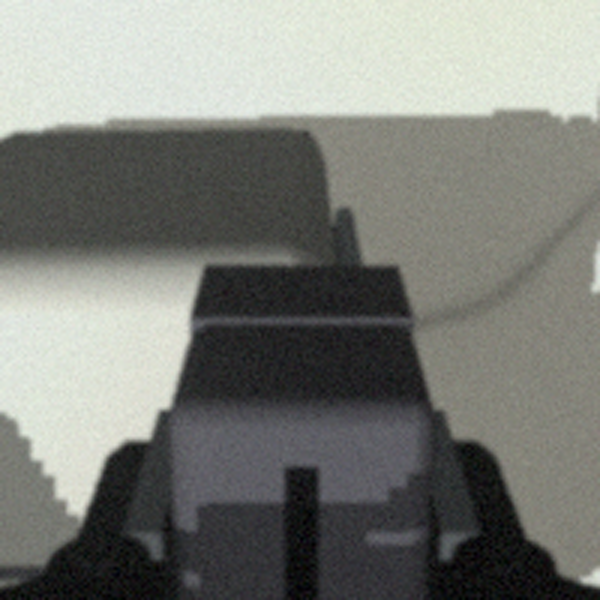

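Emit:
{"method": "step_arm", "body": {
  "rows": [
    [[0,0,4],0],
    [[0,0,8],0],
    [[0,0,11],0],
    [[0,0,13],0],
    [[0,0,15],0],
    [[0,0,15],0]
  ]
}}

```text
clock: 8.68
eef_pos: [0.611, 0.2774, 0.2747]
tool_rot: [0.709, 0.705, -0.0, -0.0]
ft_force: [-0.0, -0.1, 0.1]
grip_width: 0.0313
grasp_force: 59.5
```

Emit:
{"method": "step_arm", "body": {
  "rows": [
    [[0,0,2],0],
    [[0,0,4],0],
    [[0,0,6],0],
    [[0,0,8],0],
    [[0,0,8],0]
  ]
}}

```text
clock: 9.3
eef_pos: [0.6109, 0.2774, 0.2666]
tool_rot: [0.709, 0.705, -0.0, -0.0]
ft_force: [-0.3, -1.2, 0.1]
grip_width: 0.0313
grasp_force: 59.5
```

Emit:
{"method": "step_arm", "body": {
  "rows": [
    [[0,0,2],0],
    [[0,0,4],0],
    [[0,0,6],0],
    [[0,0,7],0],
    [[0,0,7],0]
  ]
}}

```text
clock: 9.93
eef_pos: [0.611, 0.2774, 0.2599]
tool_rot: [0.709, 0.705, 0.0, 0.0]
ft_force: [-0.7, -0.5, -0.7]
grip_width: 0.0315
grasp_force: 59.7
```

Emit:
{"method": "step_arm", "body": {
  "rows": [
    [[0,0,0.5],0],
    [[0,0,1],0],
    [[0,0,1.5],0],
    [[0,0,2],0],
    [[0,0,2],0]
  ]
}}

```text
clock: 10.55
eef_pos: [0.611, 0.2774, 0.2597]
tool_rot: [0.709, 0.705, 0.001, 0.0]
ft_force: [-2.2, -1.6, 6.7]
grip_width: 0.0315
grasp_force: 60.4
```

Emit:
{"method": "step_arm", "body": {
  "rows": [
    [[0,0,0],0],
    [[0,-0.2,0],-4],
    [[-0.1,-0.3,0],-8],
    [[-0.1,-0.5,0],-13],
    [[-0.1,-0.6,0],-18],
    [[-0.2,-0.8,0],-23],
    [[-0.2,-0.9,0],-28],
    [[-0.3,-1.0,0],-32],
    [[-0.4,-1.1,0],-36],
    [[-0.5,-1.2,0],-38],
    [[-0.5,-1.2,0],-38]
  ]
}}

```text
clock: 11.92
eef_pos: [0.6099, 0.2769, 0.2597]
tool_rot: [0.441, 0.898, 0.001, 0.001]
ft_force: [-1.3, -0.7, 6.4]
grip_width: 0.0313
grasp_force: 60.4
```

```bash
cat > f.py <<'E'
from h import *
import sys
o=bot.get_obs(); M=R.from_quat(o['tool_rot']).as_matrix(); print(o['eef_pos'],'yawx',np.degrees(np.arctan2(M[1,0],M[0,0])).round(2),o['clock'],o['ft_force'],o['ft_torque'])
for n in ['scene','top','wrist']:
    img,d,X=cloud(n); cv2.imwrite(f'pics/{n}_{sys.argv[1]}.png',img[...,::-1]); np.savez(f'{n}_{sys.argv[1]}.npz',X=X,d=d,img=img)
    for r in bot.trace('flap_panel',n)[:2]:
        m=cv2.erode((r['pixels']&(d>0)).astype(np.uint8),np.ones((2,2)))>0; P=X[m]; print(n,r['score'],r['uv'],m.sum())
        P=P[(P[:,2]>.03)&(P[:,2]<.157)]
        if len(P)>20:
            l=cv2.fitLine((P[:,:2]*1000).astype(np.float32),cv2.DIST_HUBER,0,.01,.01).ravel(); print('  line yaw',np.degrees(np.arctan2(l[1],l[0])).round(1),l.round(2),np.ptp(P,axis=0).round(3),*rect(P[:,:2]))
E
python3 f.py a
```

```text
[0.60994993 0.27692677 0.259695  ] yawx 127.68 11.925 [-1.32864988 -0.72301754  6.43723236] [-0.26968142  0.55408032 -0.06865046]
scene 0.58 [353.7, 262.7] 1027
  line yaw -60.0 [ 5.0000e-01 -8.7000e-01  6.6238e+02  2.2445e+02] [0.069 0.115 0.125] [663.3 225.9] [ 14.4 129.1] 29.9
scene 0.23 [310.4, 206.0] 286
top 0.81 [262.8, 179.1] 240
  line yaw -60.3 [ 5.0000e-01 -8.7000e-01  6.6188e+02  2.1428e+02] [0.053 0.093 0.125] [662.1 214.9] [  3.2 107.4] 29.7
```

Emit:
{"method": "step_arm", "body": {
  "rows": [
    [[0,0,0],-2],
    [[0,0,0],-4],
    [[0.1,-0.1,0],-6],
    [[0.1,-0.2,0],-8],
    [[0.1,-0.3,0],-9.5],
    [[0.1,-0.3,0],-10],
    [[0.1,-0.3,0],-10],
    [[0.1,-0.3,0],-10],
    [[0.1,-0.3,0],-10],
    [[0.1,-0.3,0],-10]
  ]
}}

```text
clock: 13.48
eef_pos: [0.6098, 0.2769, 0.2597]
tool_rot: [0.361, 0.933, 0.001, 0.001]
ft_force: [-1.9, -1.1, 5.9]
grip_width: 0.0315
grasp_force: 60.4
```

```bash
python3 f.py b; python3 - <<'E'
import cv2,numpy as np
a=cv2.imread('pics/scene_b.png')[140:300,220:440]; cv2.imwrite('pics/sb.png',cv2.resize(cv2.convertScaleAbs(a,alpha=1.5),None,fx=3.5,fy=3.5,interpolation=cv2.INTER_CUBIC))
E
```

```text
[0.60984837 0.27687596 0.25969502] yawx 137.67 13.475 [-1.87795529 -1.07051591  5.89211805] [-0.16468392  0.34831016 -0.08472662]
scene 0.78 [355.0, 265.6] 965
  line yaw -50.2 [ 6.4000e-01 -7.7000e-01  6.7046e+02  2.3443e+02] [0.083 0.096 0.122] [669.3 235.4] [ 10.9 122.7] 39.5
scene 0.65 [255.2, 124.9] 466
  line yaw -25.4 [ 9.0000e-01 -4.3000e-01  4.6273e+02 -4.9164e+02] [0.058 0.05  0.126] [ 459.9 -496.9] [43.1 56.4] 55.4
top 0.63 [259.5, 176.3] 224
  line yaw -50.2 [ 6.4000e-01 -7.7000e-01  6.7170e+02  2.2457e+02] [0.066 0.08  0.117] [672.1 224.4] [  3.1 103.1] 39.8
```

View pics/sb.png

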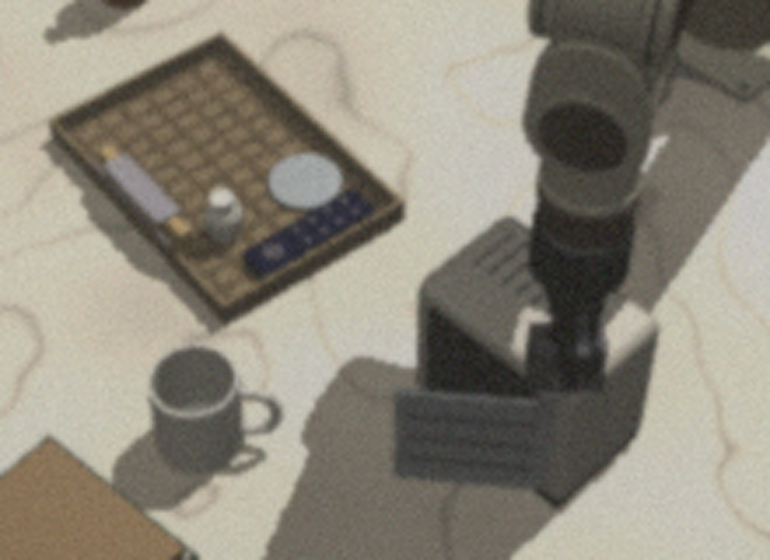

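The crop shows the flap (crop about 470,440) standing open at about 40°. The knob is gripped and seated, and the mug, tray items and mister are undisturbed. Both cameras read the panel at about 39.8°.

```bash
python3 -c "
from workcell import bot
print(bot.job_done())"
```

```text
the job is handed in; nothing more can be done
None
```

I fitted the knob fully onto the spindle and turned it; both cameras put the flap at about 40°, held there by the closed gripper, and nothing else looked moved. I handed the job in at about 13.6 s, and no verdict came back.

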